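# Raise the thermostat by four clicks and confirm

### The job

With a fingertip, turn the big dial of the thermostat box exactly four clicks clockwise (seen from above) from where it stands by pushing on the dial's finger ramp; do not go past the fourth click, and let it rest in that click stop. Only then press the round set button on the same box fully down with a fingertip and let it come up again. Push and press gently, lift nothing, and leave the small things standing around and on the box where they are.

Things in the scene. Friction and masses are not known exactly. Their poses are not given: they have to be found in the camera images.
- thermostat: Grey flat box fixed on the worktop, 150 (x) by 210 (y) by 50 mm high; origin at the centre of its underside, z up, front (-x) towards the robot. On its top: the dial, axis at x = 0, y = +42 mm, and the set button at x = -30, y = -72 mm. White tick marks, 20 degrees apart, ring the dial, one per click stop.
- dial_center (a point): Point on the vertical axis of the dial, 62 mm above the worktop, level with the flat top face of the black dial disc (100 mm across; a hub 34 mm across and 6 mm high stands in its middle). Axes as the box.
- ramp_face (a point): Middle of the upright push face of the one grey finger ramp on the dial disc, 36 mm off the axis, 8 mm above the disc. Face: 24 to 48 mm off the axis, 15 mm high above the disc. Turns with the dial: x outward from the axis along the face, y square out of the face (counter-clockwise, the side the finger goes), z up. On the other side the ramp slopes down to the disc over 27 mm.
- dial (a joint): Dial angle in rad, growing clockwise seen from above. Click stops at 0, 0.349, 0.698 .. 4.189 (20 degrees apart), end stops just beyond the first and last. Starts in one of the first four stops (very rarely balanced half way to a stop, which then is click one). About 4 N on the ramp face moves it on; past half way it snaps on to the next stop by itself.
- set_button_top (a point): Centre of the top of the round set button, 24 mm across, which stands in a collar to the right of the dial; it is pressed straight down.
- set_button (a joint): Travel of the set button in m: 0 up, 0.006 fully down, which takes 4 N; it springs back. It counts as pressed from 0.0045.
- vial: Loose small glass vial with black cap, 27 mm across, 62 mm high, standing on the right rear corner of the box; origin at the centre of its foot.
- timer_1: Loose white countdown timer, 58 by 66 by 19 mm, beside the box on the worktop; origin under its centre.
- marker: Loose grey marker, 136 mm long, 14 mm high, lying left of the box; origin under its centre.
- boat: Loose white square weighing dish, 78 by 78 by 19 mm, behind the box; origin under its centre.
- syringe: Loose plastic syringe, 100 mm long, 19 mm high, lying to the right of the box; origin under its centre.
- beaker: Loose small glass beaker, 62 mm across and high, behind the box; origin under its centre.

How it is judged (in metres and radians):
On the way, in this order (a step that is already met when the one before it is completed fails the run):
1. the dial rests four clicks clockwise from its start (distance of ramp_face from where it was at the start of the episode between 0.0405 and 0.0505 m and velocity of joint dial between -0.1 and 0.1 rad/s), for 0.2 s.
2. the set button is pressed down (value of joint set_button above 0.0045 m and distance of ramp_face from where it was at the start of the episode between 0.0405 and 0.0505 m), for 0.05 s.
At the end, for the whole second after the job is handed in: The dial rests in the fourth click stop clockwise from its start (3.42 to 4.45 clicks of 20 degrees from its start), the set button has been pressed after that and is up again, and the loose things are where they were (within 15 mm; the vial on the box within 12 mm) (distance of ramp_face from where it was at the start of the episode between 0.0405 and 0.0505 m and velocity of joint dial between -0.05 and 0.05 rad/s and value of joint set_button below 0.0015 m); the robot touches nothing.
It fails at once if the dial goes past the fourth click (more than 4.7 clicks from its start) (distance of ramp_face from where it was at the start of the episode above 0.0527 m).
It fails at once if the set button is pressed while the dial is not four clicks on (value of joint set_button above 0.0035 m and not (distance of ramp_face from where it was at the start of the episode between 0.0405 and 0.0505 m)).
It fails at once if the box, its dial or its button is pushed with more than 25 N (contact force between any of the fingers, the arm and thermostat above 25 N).
It fails at once if a loose thing is lifted, knocked or moved by more than 15 mm (the vial 12 mm) (distance of vial from where it was at the start of the episode above 0.012 m or distance of any of timer_1, marker, boat, syringe, beaker from where it was at the start of the episode above 0.015 m).
It also fails if it takes over 64 s, if anything falls off the work surface, if the arm or the gripper's body presses on something with over 40 N, if the wrist force passes 120 N, or if a joint passes its speed limit or range.

### The arm

A 6-joint arm with a two-finger parallel gripper is mounted at the origin on a cart in front of the work surface, level with it; the furniture and walls round the work are solid. World frame = base frame: x ahead of the robot, y to its left, z up, the work surface at z = 0. Lengths are in m, angles in degrees, forces in N, time in s.
With the tool pointing down it reaches from about 0.4 to 0.825 m from the base axis. Payload 7 kg.
Tool frame: the origin (TCP) lies between the finger pads; the fingertips stand 14 mm ahead of it and the grasp point (between the pads) lies 5 mm behind it (r.tips_ahead is the distance from the TCP to the fingertips, in m); z points along the fingers, y is the direction in which the jaws open and shut (so a half turn about z gives the same grasp; the last joint's range is limited). The gripper opens to 88 mm and grips with 3 to 60 N. Pads are 19 mm wide; open, the fingers measure 130 mm over their backs; the gripper's body (78 mm by 193 mm) begins 47 mm behind the grasp point.
Start: joints at [79.991, 20.546, 0.682, 0, -70.136, -16.507], TCP at [0.301, 0.604, 0.241] pointing down, gripper open.
Joint ranges: [-176.03, 176.03], [-82.01, 121.73], [-58.28, 71.71], [-173.87, 95.51], [-174.79, -0.11], [-173.66, 173.66]. Speed limits (degrees/s): [136.94, 136.94, 172.46, 180, 180, 180].

### API

Orientations are given as [roll, pitch, yaw] about the fixed x, y, z axes, in that order (R = Rz(yaw) Ry(pitch) Rx(roll)).
In Python, from plant import r gives the robot as it stands.
- The arm moves only by the tool apply_moves, never from a script. Its arguments are lists of equal length, an entry for each row: "slide": the shift along the tool's x, y, z as a fraction of full scale, a list of three; "turn": the turn, a rotation vector about the tool's x, y, z as a fraction of full scale, a list of three; "jaw": the closure, from 0 (fully open) to 1 (shut). In form: {"slide": [[dx, dy, dz], ...], "turn": [[wx, wy, wz], ...], "jaw": [jaw, ...]}. A call has 1 to 8 rows; each row shifts and turns the commanded pose from where the row before left it, along the tool's axes as they then stand; what a row does not reach is not made up. Full scale, the value 1, is 0.1 m for a shift and 1.5 rad for a turn. A row lasts 1/10 s, in which the tool goes at most 50 mm and 8.59 degrees, less where a joint would pass 70% of its speed; a pose out of reach is approached as far as the arm can. A call with a number of a shift or a turn outside -1 to 1 is refused whole. A call with a gripper value outside its range is refused whole. The fingers move at their own pace and stop on an object; "newtons" is the grip in N (left out, the last holds). Time passes only in rows, so rows that do not move let the fingers close. It gives the time, the measured TCP pose, the force and the opening at its end, in the units of the state.
- r.get_state(): the state, without advancing time (a new reading comes with each control period).
- r.capture(name): name is "side" or "top" or "wrist"; returns a dict with "pixels" (384x512x3 uint8, blue, green, red), "depth" (384x512 float32, m along the optical axis (not along the pixel's ray), 0 where there is no reading), "fx", "fy", "cx", "cy" (pixels), "rvec" (rotation vector, rad) and "tvec" (3), from world to camera coordinates, as OpenCV has them. Camera axes: x right, y down, z forward; pixel columns grow to the right and rows downward; lengths in m; the calibration is good to about 2 mm. The wrist camera is an equidistant fisheye: a pixel r from the principal point sees the ray r / f radians off the axis. A picture is of the moment at which its call begins.
- r.close_job(): hands the job in, once; it reports no verdict.
The state is a dict: "time_s": time; "joints": joint angles; "qd": joint speeds; "joint_torque": joint torques, N m; "tcp_pos": TCP position; "eef_rot": TCP orientation; "contact_force": force on the tool from outside, world axes, zero at the start; "moment": the same for the moment, N m; "gripper_width": finger opening in m.
Only numpy, scipy, OpenCV 4.12 (cv2) and the standard library are available. Lean on these libraries where they do the work, as an engineer would, in place of code of your own. Each camera call takes 0.05 s, during which the arm holds its last target.

## Working session

There is one attempt and no reset: what is moved stays moved. The work goes in short steps, Python scripts to look and compute and a tool call to move; the robot and the scene stay as the last step left them, time stands still between calls to the robot, and variables do not carry over. Pictures are saved under pics/ and viewed, and the job is handed in when it is done.

Besides the shell and the picture viewer there is one more tool, called after "Emit:" as a command line: name --argument value ..., lists and objects as JSON in quotes. apply_moves: Moves the arm, as the interface text tells. Shift numbers are shares of 0.1 m and turn numbers shares of 1.5 rad, none past 1 either way. Its arguments: {"type":"object","properties":{"slide":{"type":"array"},"turn":{"type":"array"},"jaw":{"type":"array"},"newtons":{"type":"number"}},"required":["slide","turn","jaw"]}

```bash
mkdir -p pics; cat > h.py <<'E'
import numpy as np, cv2
from plant import r
def cap(n,tag):
    c=r.capture(n); cv2.imwrite(f'pics/{tag}.png',c['pixels']); np.savez(f'{tag}.npz',**{k:np.array(v) for k,v in c.items()}); return c
def world(c,u,v,d=None):
    R,_=cv2.Rodrigues(np.array(c['rvec'],float)); t=np.array(c['tvec'],float).ravel()
    if d is None: d=float(c['depth'][int(v),int(u)])
    p=np.array([(u-c['cx'])/c['fx']*d,(v-c['cy'])/c['fy']*d,d]); return R.T@(p-t)
def onz(c,u,v,z):
    R,_=cv2.Rodrigues(np.array(c['rvec'],float)); t=np.array(c['tvec'],float).ravel()
    o=-R.T@t; k=R.T@np.array([(u-c['cx'])/c['fx'],(v-c['cy'])/c['fy'],1]); return o+k*(z-o[2])/k[2]
def proj(c,P):
    R,_=cv2.Rodrigues(np.array(c['rvec'],float)); q=R@np.array(P)+np.array(c['tvec']).ravel(); return q[0]/q[2]*c['fx']+c['cx'],q[1]/q[2]*c['fy']+c['cy']
E
python3 - <<'E'
from h import *
for n in('top','side','wrist'):
    c=cap(n,n+'0'); print(n,c['fx'],c['cx'],c['cy'],c['rvec'],c['tvec'])
print(r.get_state())
E
```

```text
top 493.94247251725574 251.93702173262918 190.01881372413354 [ 2.10171356 -2.1459502   0.21088494] [0.11610485 0.59634479 1.16882134]
side 453.83436336013074 254.79875625381533 191.44771312859436 [ 2.30023266 -0.35551289  0.16974662] [-0.54337435  0.22986296  0.91665341]
wrist 297.3186396354542 252.1224889320786 192.8511473259025 [-1.55201624  2.51044201  0.39275201] [ 0.67463462 -0.03897209  0.39176292]
{'time_s': 0.15, 'joints': array([ 7.99909043e+01,  2.05840923e+01,  6.46355174e-01, -1.46307122e-02,
       -7.01352961e+01, -1.65055116e+01]), 'qd': array([-0.12443751, -0.0093909 ,  0.15051459,  0.18644155,  0.12850682,
       -0.00558908]), 'joint_torque': array([-1.12771741e-03, -5.83273959e+01,  2.93291080e+01,  7.00111181e+00,
        8.79379339e-03, -1.10647998e-04]), 'tcp_pos': array([0.30121921, 0.60367903, 0.23981839]), 'eef_rot': array([ 1.79926068e+02, -7.56242059e-03, -2.65195827e+01]), 'contact_force': array([ 0.31212855, -0.29628236, -0.05540253]), 'moment': array([-0.04285297, -0.00357696, -0.0017371 ]), 'gripper_width': 0.08754053448576274}
```

View pics/top0.png

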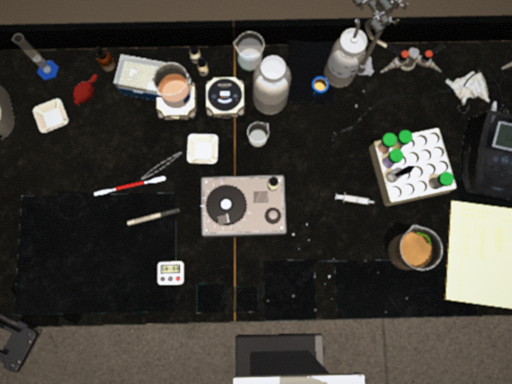

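View pics/side0.png

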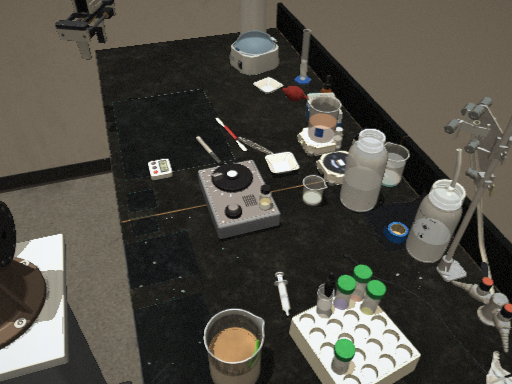

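View pics/wrist0.png

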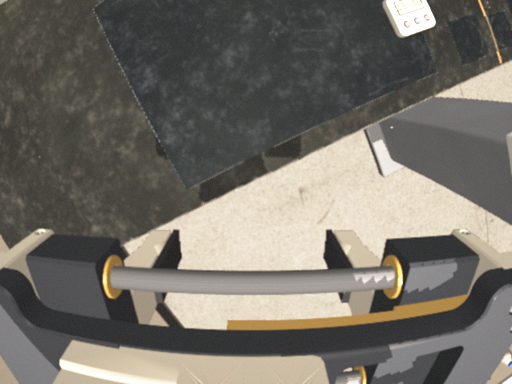

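```bash
python3 - <<'E'
from h import *
c=np.load('top0.npz')
im=c['pixels'][165:245,190:300]; cv2.imwrite('pics/topz.png',cv2.resize(im,None,fx=7,fy=7,interpolation=cv2.INTER_CUBIC))
s=np.load('side0.npz')
im=s['pixels'][150:245,190:290]; cv2.imwrite('pics/sidez.png',cv2.resize(im,None,fx=6,fy=6,interpolation=cv2.INTER_CUBIC))
for uv in[(202,177),(284,176),(286,235),(202,237)]: print(uv,onz(c,*uv,.05), world(c,*uv))
print('hub',onz(c,226,204.5,.068),world(c,226,204)); print('btn',onz(c,273,215,.06),world(c,273,215)); print('vial',onz(c,273,183,.112),world(c,273,183))
E
```

```text
(202, 177) [0.63578054 0.2280909  0.05      ] [ 6.47055631e-01  2.32845107e-01 -5.16824074e-04]
(284, 176) [0.63418499 0.0223551  0.05      ] [0.6448285  0.01871575 0.00202961]
(286, 235) [0.48589056 0.02243206 0.05      ] [ 0.49097042  0.01855643 -0.0011277 ]
(202, 237) [0.4852713  0.22839966 0.05      ] [ 0.49048733  0.23337938 -0.00276992]
hub [0.56174151 0.16791162 0.068     ] [0.5628223  0.16785482 0.06895057]
btn [0.53461908 0.05338001 0.06      ] [0.53322544 0.05388144 0.06989948]
vial [0.60393653 0.0537613  0.112     ] [0.60404025 0.05373501 0.11150016]
```

View pics/topz.png

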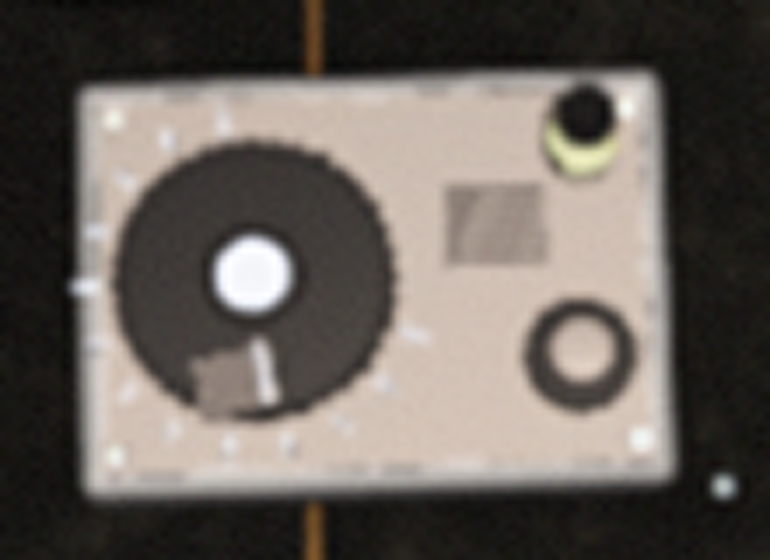

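View pics/sidez.png

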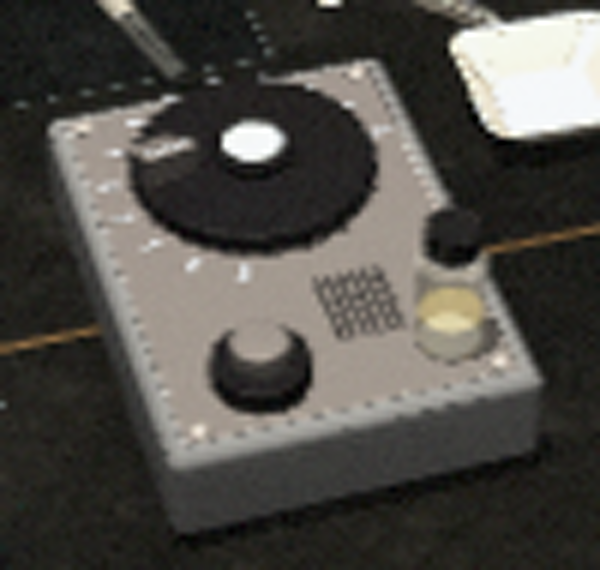

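```bash
python3 - <<'E'
from h import *
c=np.load('top0.npz')
f=lambda x,y,z:onz(c,190+(x+.5)/7-.5,165+(y+.5)/7-.5,z)
q=[f(x,y,.05) for x,y in[(80,88),(657,72),(673,480),(87,498)]]
ctr=np.mean(q,0);print('boxctr',ctr)
d=(q[0]-q[1]+q[3]-q[2]);print('yaw',np.degrees(np.arctan2(-d[0],d[1])))
yaw=np.arctan2(-d[0],d[1]);R=np.array([[np.cos(yaw),-np.sin(yaw)],[np.sin(yaw),np.cos(yaw)]])
A=ctr[:2]+R@[0,.042];B=ctr[:2]+R@[-.03,-.072];print('axis',A,'btn',B)
print('hub',f(253,274,.068),'disc',f(256,281,.062), 'btn', f(581,350,.068))
A2=f(253,274,.068)[:2]
for n,p in dict(in_=f(258,340,.077),out=f(271,402,.077)).items():
    v=p[:2]-A2;print(n,p,np.hypot(*v),np.degrees(np.arctan2(v[1],v[0])))
for t in[(415,332),(385,383),(343,424),(290,447),(230,446),(174,432),(130,391),(97,343),(85,288),(96,231),(126,181),(167,138),(222,122)]:
    v=f(*t,.05)[:2]-A2;print(t,np.hypot(*v).round(4),np.degrees(np.arctan2(v[1],v[0])).round(1))
# side depth checks
s=np.load('side0.npz')
for u,v in[(190+253/6,150+138/6),(190+263/6,150+340/6)]: print(world(s,u,v))
E
```

```text
boxctr [0.56287693 0.12641475 0.05      ]
yaw 0.5185314835896929
axis [0.56249683 0.16841303] btn [0.53352976 0.0541462 ]
hub [0.56370166 0.16858796 0.068     ] disc [0.56218798 0.16783723 0.062     ] btn [0.53456702 0.05479825 0.068     ]
in_ [0.53907516 0.16670919 0.077     ] 0.024698067345593596 -175.63730652896632
out [0.51744011 0.16248294 0.077     ] 0.04666265086666281 -172.48225679257231
(415, 332) 0.0593 -108.6
(385, 383) 0.0584 -129.2
(343, 424) 0.0594 -149.4
(290, 447) 0.0599 -169.0
(230, 446) 0.0588 170.6
(174, 432) 0.0602 151.0
(130, 391) 0.0585 130.3
(97, 343) 0.0598 110.1
(85, 288) 0.0604 90.8
(96, 231) 0.0597 70.8
(126, 181) 0.0591 50.6
(167, 138) 0.0613 30.4
(222, 122) 0.0594 11.0
[0.56595091 0.1689732  0.07000554]
[0.53718254 0.05297838 0.0720569 ]
```

Emit:
apply_moves --slide '[[0,0,0],[0,0,0]]' --turn '[[0,0,0],[0,0,0]]' --jaw '[1,1]' --newtons 20

```text
time_s: 0.35
tcp_pos: [0.3013, 0.6039, 0.2403]
eef_rot: [180.0, -0.0, -26.5]
contact_force: [-0.1, -0.5, 1.2]
gripper_width: 0.0769
```

Emit:
apply_moves --slide '[[0,0,0],[0,0,0],[0,0,0],[0,0,0],[0,0,0],[0,0,0]]' --turn '[[0,0,-0.085],[0,0,-0.085],[0,0,-0.085],[0,0,-0.085],[0,0,-0.085],[0,0,0]]' --jaw '[1,1,1,1,1,1]'

```text
time_s: 0.95
tcp_pos: [0.3013, 0.604, 0.2405]
eef_rot: [180.0, 0.0, 10.1]
contact_force: [0.3, -1.6, 0.1]
gripper_width: 0.0289
```

```bash
cat >> h.py <<'E'
from scipy.spatial.transform import Rotation as Ro
A=np.array([.563,.1685])
def delta(x,y,z,yaw):
    s=r.get_state(); R=Ro.from_euler('xyz',s['eef_rot'],degrees=True)
    d=R.inv().apply(np.array([x,y,z])-s['tcp_pos'])/.1
    t=(R.inv()*Ro.from_euler('xyz',[180,0,yaw],degrees=True)).as_rotvec()/1.5
    print('pos',s['tcp_pos'].round(4),s['eef_rot'].round(1),'F',s['contact_force'].round(1),'t',s['time_s'],'w',s['gripper_width']); print('slide',d.round(3),'turn',t.round(3))
def pushpose(phi,h,rr=.038):
    p=np.radians(phi); u=np.array([np.cos(p),np.sin(p)]); n=np.array([-np.sin(p),np.cos(p)])
    return *(A+rr*u+h*n),phi+180
E
python3 -c "
from h import *
x,y,w=pushpose(-170,.036);print(x,y,w);delta(x,y,.16,w)"
```

```text
0.5318286397815455 0.1264482901402172 10
pos [0.3013 0.604  0.2405] [180.    0.   10.1] F [ 0.3 -1.6  0.1] t 0.95 w 0.02889098898886059
slide [1.43  5.106 0.806] turn [0.    0.    0.001]
```

Emit:
apply_moves --slide '[[0.09,0.32,0],[0.09,0.32,0],[0.09,0.32,0],[0.09,0.32,0],[0.09,0.32,0],[0.09,0.32,0],[0.09,0.32,0],[0.09,0.32,0]]' --turn '[[0,0,0],[0,0,0],[0,0,0],[0,0,0],[0,0,0],[0,0,0],[0,0,0],[0,0,0]]' --jaw '[1,1,1,1,1,1,1,1]'

```text
time_s: 1.75
tcp_pos: [0.4172, 0.3631, 0.2408]
eef_rot: [-180.0, -0.0, 9.8]
contact_force: [0.0, 0.4, -0.3]
gripper_width: 0.0004
```

Emit:
apply_moves --slide '[[0.09,0.32,0],[0.09,0.32,0],[0.09,0.32,0],[0.09,0.32,0.1],[0.09,0.32,0.2],[0.09,0.32,0.2],[0.09,0.32,0.2],[0,0,0.1]]' --turn '[[0,0,0],[0,0,0],[0,0,0],[0,0,0],[0,0,0],[0,0,0],[0,0,0],[0,0,0]]' --jaw '[1,1,1,1,1,1,1,1]'

```text
time_s: 2.55
tcp_pos: [0.5178, 0.1515, 0.1588]
eef_rot: [179.9, 0.1, 9.6]
contact_force: [-0.8, 0.1, 0.1]
gripper_width: 0.0001
```

Emit:
apply_moves --slide '[[0,0,0],[0,0,0]]' --turn '[[0,0,0],[0,0,0]]' --jaw '[1,1]'

```text
time_s: 2.75
tcp_pos: [0.5179, 0.1552, 0.161]
eef_rot: [180.0, -0.0, 9.9]
contact_force: [0.1, 0.6, 0.3]
gripper_width: 0.0007
```

```bash
python3 -c "
from h import *
x,y,w=pushpose(-170,.036);delta(x,y,.082,w)
c=cap('side','side1');cv2.imwrite('pics/s1z.png',cv2.resize(c['pixels'][80:250,130:330],None,fx=3.5,fy=3.5,interpolation=cv2.INTER_CUBIC))
c=cap('wrist','wrist1')"
```

```text
pos [0.5179 0.1552 0.161 ] [180.   -0.    9.9] F [0.1 0.6 0.3] t 2.75 w 0.0007117766584778837
slide [0.087 0.307 0.79 ] turn [ 0.    -0.    -0.001]
```

View pics/s1z.png

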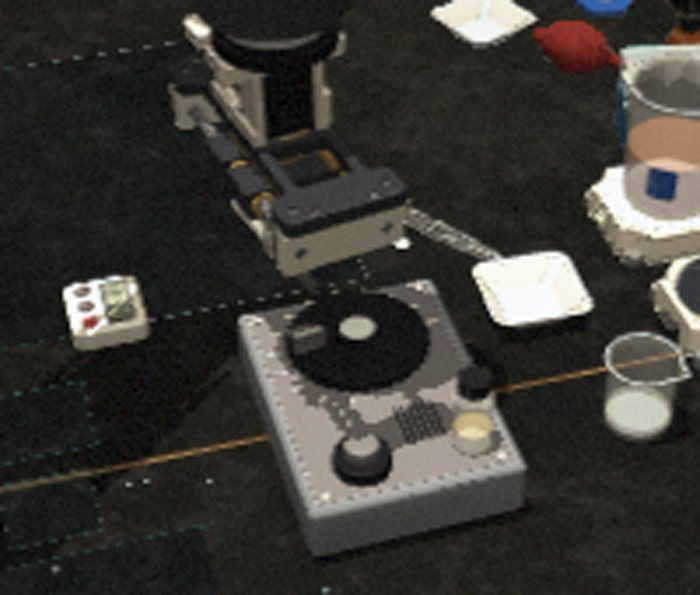

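View pics/wrist1.png

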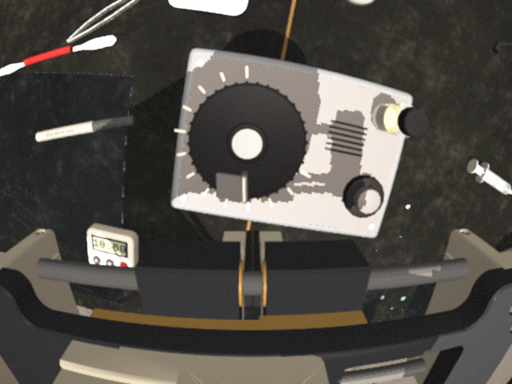

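```bash
cat >> h.py <<'E'
def fish(c,u,v,z):
    R,_=cv2.Rodrigues(np.array(c['rvec'],float)); t=np.array(c['tvec'],float).ravel(); o=-R.T@t
    a,b=(u-c['cx'])/c['fx'],(v-c['cy'])/c['fy']; th=np.hypot(a,b)
    k=R.T@np.array([a/th*np.sin(th),b/th*np.sin(th),np.cos(th)]); return o+k*(z-o[2])/k[2]
E
python3 -c "
from h import *
c=np.load('wrist1.npz')
cv2.imwrite('pics/w1z.png',cv2.resize(c['pixels'][40:290,160:420],None,fx=3,fy=3,interpolation=cv2.INTER_CUBIC)[:600])
R,_=cv2.Rodrigues(c['rvec']);print('cam',-R.T@c['tvec'])
print('hub',fish(c,247,144,.068),'disc',fish(c,248,141,.062)); a=fish(c,245,172,.077);b=fish(c,245,203,.077);print(a,b,[np.degrees(np.arctan2(*(p[:2]-A)[::-1])) for p in(a,b)])
print('btn',fish(c,369,201,.07))"
```

```text
cam [0.599851   0.17024099 0.30589476]
hub [0.56479548 0.16852014 0.068     ] disc [0.56652649 0.16809119 0.062     ]
[0.54377558 0.16635704 0.077     ] [0.51808426 0.16202852 0.077     ] [np.float64(-173.63944291698954), np.float64(-171.80121903447426)]
btn [0.53596884 0.05402854 0.07      ]
```

View pics/w1z.png

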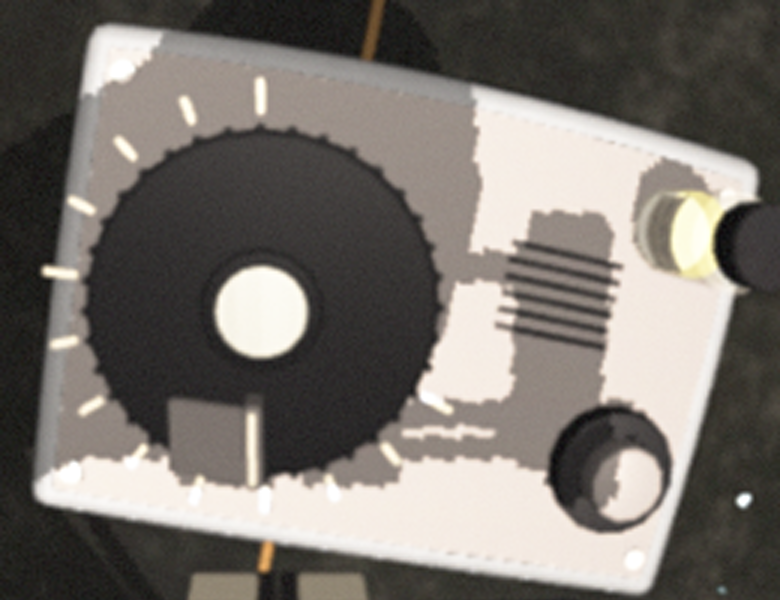

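Emit:
apply_moves --slide '[[0.09,0.3,0],[0,0,0.3],[0,0,0.3],[0,0,0.1],[0,0,0],[0,0,0]]' --turn '[[0,0,0],[0,0,0],[0,0,0],[0,0,0],[0,0,0],[0,0,0]]' --jaw '[1,1,1,1,1,1]'

```text
time_s: 3.45
tcp_pos: [0.5326, 0.1277, 0.0918]
eef_rot: [-180.0, -0.1, 10.1]
contact_force: [-0.2, 0.7, -0.8]
gripper_width: 0.0002
```

```bash
python3 -c "
from h import *
x,y,w=pushpose(-170,.030);delta(x,y,.082,w)
c=cap('side','side2');cv2.imwrite('pics/s2z.png',cv2.resize(c['pixels'][130:250,180:300],None,fx=5,fy=5,interpolation=cv2.INTER_CUBIC))
c=cap('wrist','wrist2')"
```

```text
pos [0.5326 0.1277 0.0918] [-1.80e+02 -1.00e-01  1.01e+01] F [-0.2  0.7 -0.8] t 3.45 w 0.00015115984811117986
slide [-0.009 -0.049  0.098] turn [-0.    -0.001  0.001]
```

View pics/s2z.png

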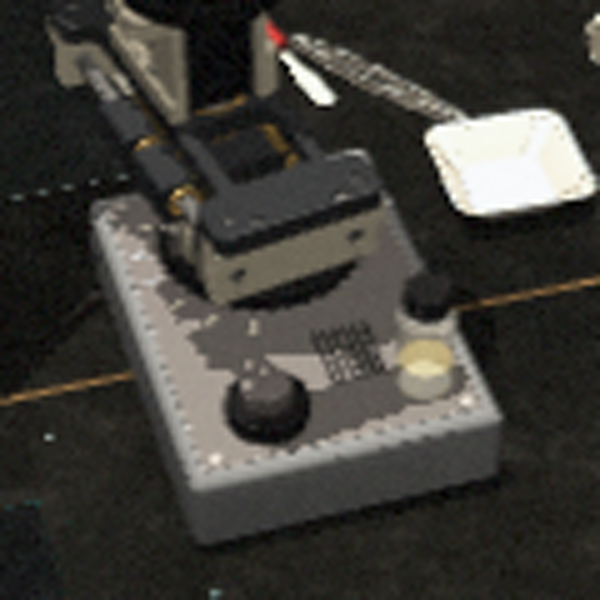

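View pics/wrist2.png

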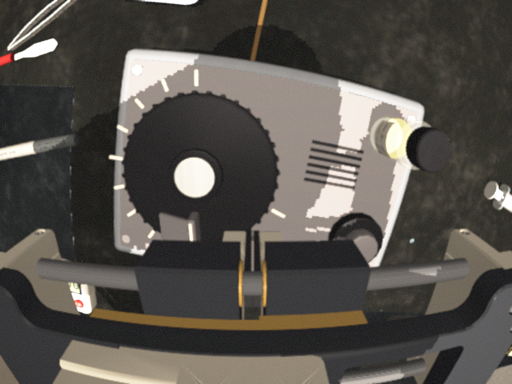

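Emit:
apply_moves --slide '[[0,0,0.05],[0,0,0.05],[0,-0.05,0],[0,-0.03,0],[0,0,0]]' --turn '[[0,0,0],[0,0,0],[0,0,0],[0,0,0],[0,0,0]]' --jaw '[1,1,1,1,1]'

```text
time_s: 4.05
tcp_pos: [0.5305, 0.1352, 0.0806]
eef_rot: [180.0, -0.0, 10.0]
contact_force: [-0.2, 1.2, 1.0]
gripper_width: 0.0002
```

```bash
python3 -c "
from h import *
x,y,w=pushpose(-170,.021);delta(x,y,.082,w)
c=cap('wrist','wrist3')
cv2.imwrite('pics/w3z.png',cv2.resize(c['pixels'][60:260,80:340],None,fx=3,fy=3,interpolation=cv2.INTER_CUBIC)[:600])"
```

```text
pos [0.5305 0.1352 0.0806] [180.  -0.  10.] F [-0.2  1.2  1. ] t 4.05 w 0.00015117519951222676
slide [-0.002 -0.062 -0.014] turn [ 0.    -0.     0.001]
```

View pics/w3z.png

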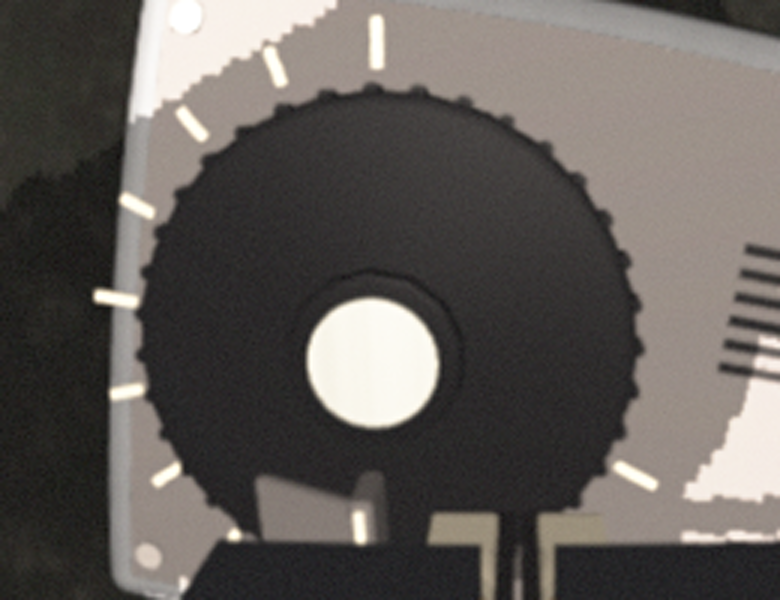

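Emit:
apply_moves --slide '[[0,-0.03,0],[0,-0.03,0],[0,-0.02,0]]' --turn '[[0,0,0],[0,0,0],[0,0,0]]' --jaw '[1,1,1]'

```text
time_s: 4.4
tcp_pos: [0.529, 0.1428, 0.0806]
eef_rot: [-180.0, -0.0, 10.0]
contact_force: [0.0, -0.7, -0.3]
gripper_width: 0.0004
```

Emit:
apply_moves --slide '[[0,-0.015,0],[0,0,0]]' --turn '[[0,0,0],[0,0,0]]' --jaw '[1,1]'

```text
time_s: 4.6
tcp_pos: [0.5288, 0.1442, 0.0806]
eef_rot: [-180.0, -0.0, 10.0]
contact_force: [-0.1, 1.1, -0.7]
gripper_width: 0.0003
```

```bash
python3 -c "
from h import *
x,y,w=pushpose(-170,.018);delta(x,y,.081,w)
c=cap('wrist','wrist4')
cv2.imwrite('pics/w4z.png',cv2.resize(c['pixels'][60:260,80:340],None,fx=3,fy=3,interpolation=cv2.INTER_CUBIC)[:600])"
```

```text
pos [0.5288 0.1442 0.0806] [-180.   -0.   10.] F [-0.1  1.1 -0.7] t 4.6 w 0.0003195349171739099
slide [-0.001  0.    -0.004] turn [-0. -0.  0.]
```

View pics/w4z.png

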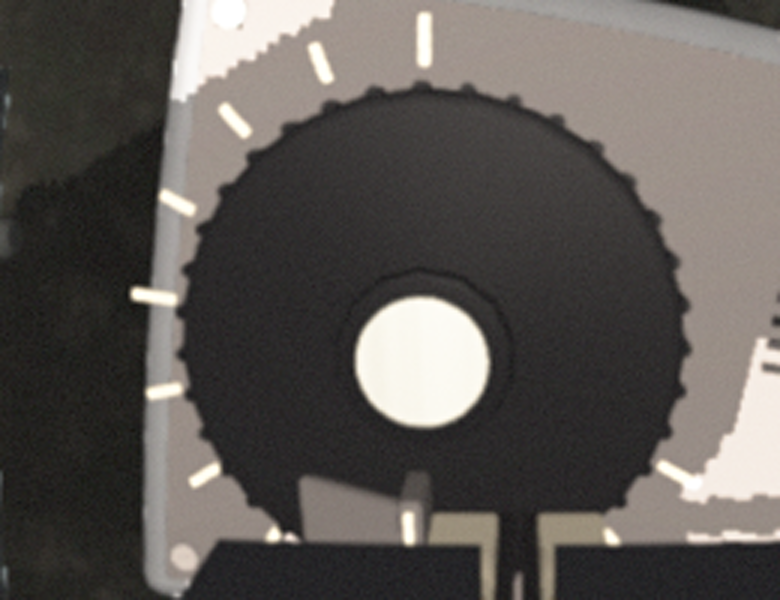

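Emit:
apply_moves --slide '[[-0.0075,-0.0168,0],[-0.0075,-0.0168,0],[-0.0075,-0.0168,0],[-0.0075,-0.0168,0],[0,0,0]]' --turn '[[0,0,0.029],[0,0,0.029],[0,0,0.029],[0,0,0.029],[0,0,0]]' --jaw '[1,1,1,1,1]'

```text
time_s: 5.15
tcp_pos: [0.525, 0.1498, 0.0805]
eef_rot: [180.0, 0.0, 0.0]
contact_force: [-0.1, -3.7, -0.3]
gripper_width: 0.0003
```

```bash
cat >> h.py <<'E'
def look(tag,phi,h=.018):
    x,y,w=pushpose(phi,h);delta(x,y,.081,w)
    c=cap('wrist',tag)
    cv2.imwrite(f'pics/{tag}z.png',cv2.resize(c['pixels'][60:260,80:340],None,fx=3,fy=3,interpolation=cv2.INTER_CUBIC)[:600])
E
python3 -c "
from h import *
look('w5',-180)"
```

```text
pos [0.525  0.1498 0.0805] [180.   0.   0.] F [-0.1 -3.7 -0.3] t 5.15 w 0.00027004494293276387
slide [ 0.    -0.007 -0.005] turn [0. 0. 0.]
```

View pics/w5z.png

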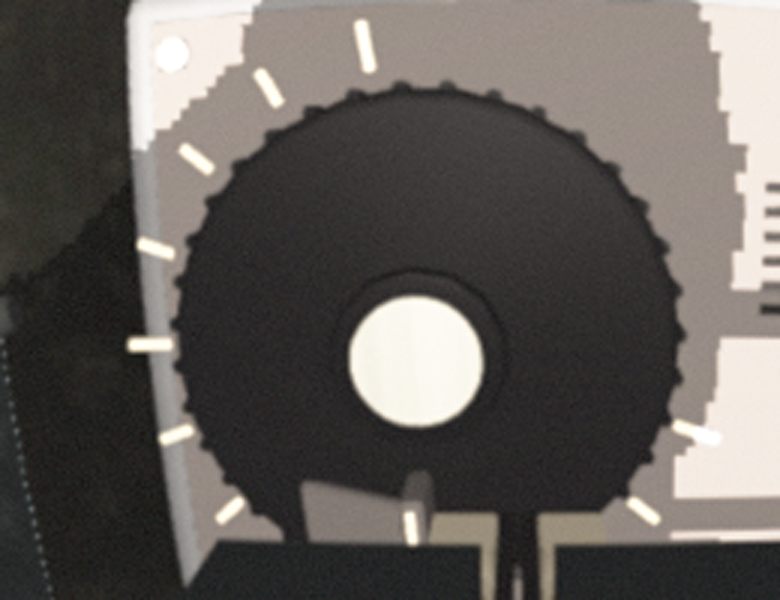

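Emit:
apply_moves --slide '[[-0.0075,-0.0168,0],[-0.0075,-0.0168,0],[0,0,0]]' --turn '[[0,0,0.029],[0,0,0.029],[0,0,0]]' --jaw '[1,1,1]'

```text
time_s: 5.5
tcp_pos: [0.5237, 0.154, 0.0806]
eef_rot: [-180.0, -0.0, -4.9]
contact_force: [0.8, 0.7, -0.7]
gripper_width: 0.0004
```

```bash
python3 -c "
from h import *
look('w6',-185)"
```

```text
pos [0.5237 0.154  0.0806] [-180.    -0.    -4.9] F [ 0.8  0.7 -0.7] t 5.5 w 0.0004354651911723297
slide [-0.001  0.001 -0.004] turn [-0.    -0.     0.001]
```

View pics/w6z.png

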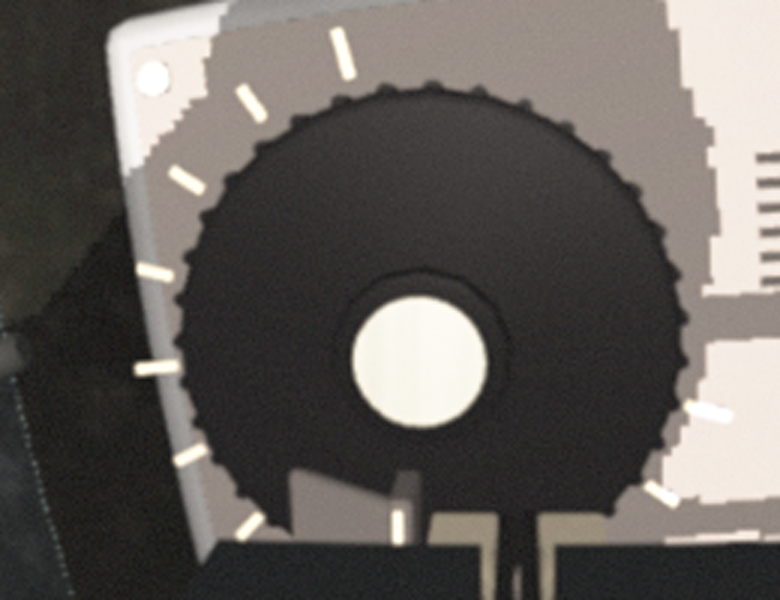

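Emit:
apply_moves --slide '[[-0.0075,-0.0168,0],[-0.0075,-0.0168,0],[-0.0075,-0.0168,0],[-0.0075,-0.0168,0],[-0.0075,-0.0168,0],[-0.0075,-0.0168,0],[-0.0075,-0.0168,0],[-0.0075,-0.0168,0]]' --turn '[[0,0,0.029],[0,0,0.029],[0,0,0.029],[0,0,0.029],[0,0,0.029],[0,0,0.029],[0,0,0.029],[0,0,0.029]]' --jaw '[1,1,1,1,1,1,1,1]'

```text
time_s: 6.35
tcp_pos: [0.5206, 0.1677, 0.0804]
eef_rot: [180.0, 0.0, -24.9]
contact_force: [-0.9, -0.0, -0.6]
gripper_width: 0.0007
```

```bash
python3 -c "
from h import *
look('w7',-205)"
```

```text
pos [0.5206 0.1677 0.0804] [180.    0.  -24.9] F [-0.9 -0.  -0.6] t 6.35 w 0.0006565863516223686
slide [ 0.001 -0.006 -0.006] turn [0.001 0.    0.001]
```

View pics/w7z.png

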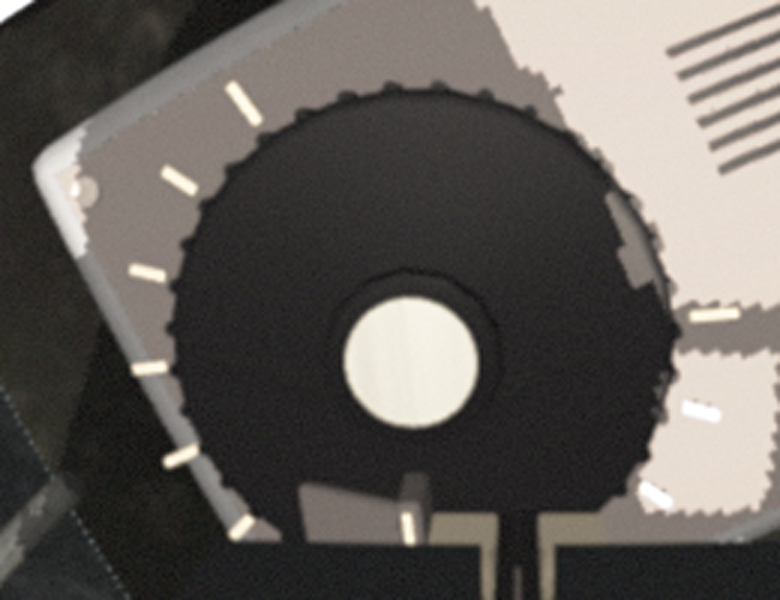

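Emit:
apply_moves --slide '[[0,0,0],[0,0,0],[0,0,0]]' --turn '[[0,0,0],[0,0,0],[0,0,0]]' --jaw '[1,1,1]'

```text
time_s: 6.7
tcp_pos: [0.521, 0.1682, 0.0806]
eef_rot: [-180.0, -0.0, -24.8]
contact_force: [0.2, 0.3, 0.0]
gripper_width: 0.0001
```

```bash
python3 -c "
from h import *
look('w8',-205)"
```

```text
pos [0.521  0.1682 0.0806] [-180.    -0.   -24.8] F [0.2 0.3 0. ] t 6.7 w 7.619316137250738e-05
slide [-0.001 -0.    -0.004] turn [-0.    -0.     0.002]
```

View pics/w8z.png

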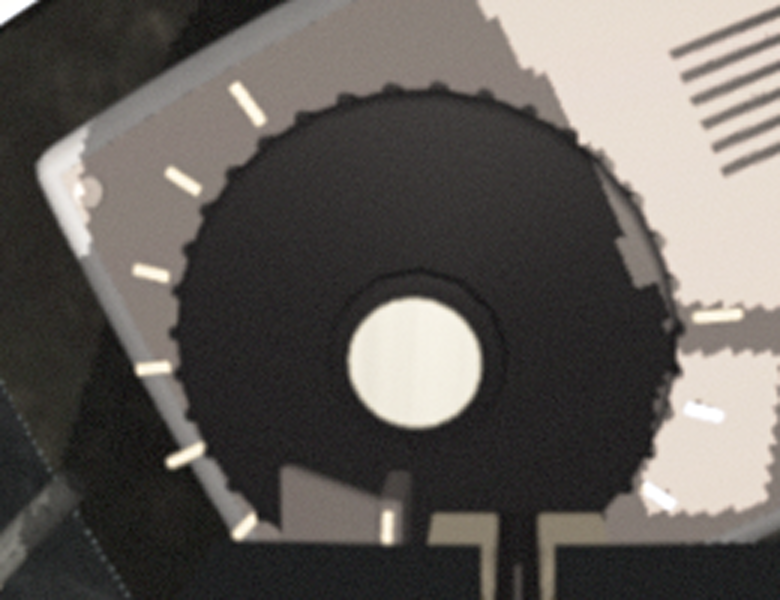

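Emit:
apply_moves --slide '[[-0.0075,-0.0168,0],[-0.0075,-0.0168,0],[-0.0075,-0.0168,0],[-0.0075,-0.0168,0],[-0.0075,-0.0168,0],[-0.0075,-0.0168,0],[-0.0075,-0.0168,0],[-0.0075,-0.0168,0]]' --turn '[[0,0,0.029],[0,0,0.029],[0,0,0.029],[0,0,0.029],[0,0,0.029],[0,0,0.029],[0,0,0.029],[0,0,0.029]]' --jaw '[1,1,1,1,1,1,1,1]'

```text
time_s: 7.55
tcp_pos: [0.5228, 0.182, 0.0804]
eef_rot: [179.9, 0.0, -44.9]
contact_force: [-1.7, -0.6, -0.4]
gripper_width: 0.0005
```

Emit:
apply_moves --slide '[[0,0,0],[0,0,0],[0,0,0]]' --turn '[[0,0,0],[0,0,0],[0,0,0]]' --jaw '[1,1,1]'

```text
time_s: 7.85
tcp_pos: [0.5235, 0.1826, 0.0806]
eef_rot: [-180.0, -0.0, -44.8]
contact_force: [-0.1, -0.8, -0.1]
gripper_width: 0.0007
```

```bash
python3 -c "
from h import *
look('w9',-225)"
```

```text
pos [0.5235 0.1826 0.0806] [-180.    -0.   -44.8] F [-0.1 -0.8 -0.1] t 7.85 w 0.0006573192040388897
slide [-0.001  0.001 -0.004] turn [-0.    -0.     0.003]
```

View pics/w9z.png

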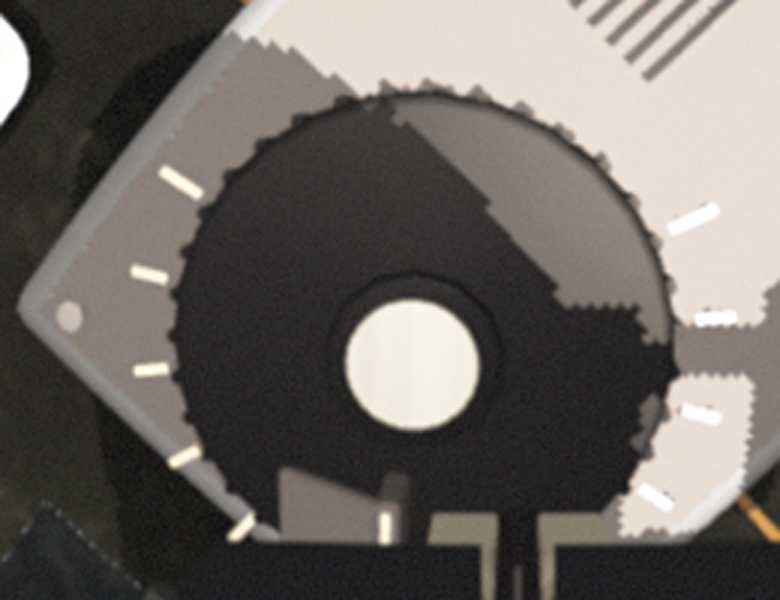

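Emit:
apply_moves --slide '[[-0.0075,-0.0168,0],[-0.0075,-0.0168,0],[-0.0075,-0.0168,0],[-0.0075,-0.0168,0],[-0.0075,-0.0168,0],[-0.0037,-0.0084,0],[-0.0037,-0.0084,0],[-0.0037,-0.0084,0]]' --turn '[[0,0,0.029],[0,0,0.029],[0,0,0.029],[0,0,0.029],[0,0,0.029],[0,0,0.0145],[0,0,0.0145],[0,0,0.0145]]' --jaw '[1,1,1,1,1,1,1,1]'

```text
time_s: 8.7
tcp_pos: [0.5284, 0.1929, 0.0804]
eef_rot: [179.9, 0.0, -61.1]
contact_force: [-4.0, 0.2, 2.5]
gripper_width: 0.0002
```

Emit:
apply_moves --slide '[[-0.0037,-0.0084,0],[-0.0037,-0.0084,0],[0,0,0],[0,0,0],[0,0,0],[0,0,0]]' --turn '[[0,0,0.0145],[0,0,0.0145],[0,0,0],[0,0,0],[0,0,0],[0,0,0]]' --jaw '[1,1,1,1,1,1]'

```text
time_s: 9.3
tcp_pos: [0.5303, 0.1946, 0.0806]
eef_rot: [-180.0, 0.0, -63.5]
contact_force: [-0.2, 0.4, -0.0]
gripper_width: 0.0004
```

```bash
python3 -c "
from h import *
look('w10',-245)"
```

```text
pos [0.5303 0.1946 0.0806] [-180.     0.   -63.5] F [-0.2  0.4 -0. ] t 9.3 w 0.0004485479777908886
slide [-0.005 -0.006 -0.004] turn [-0.     0.     0.017]
```

View pics/w10z.png

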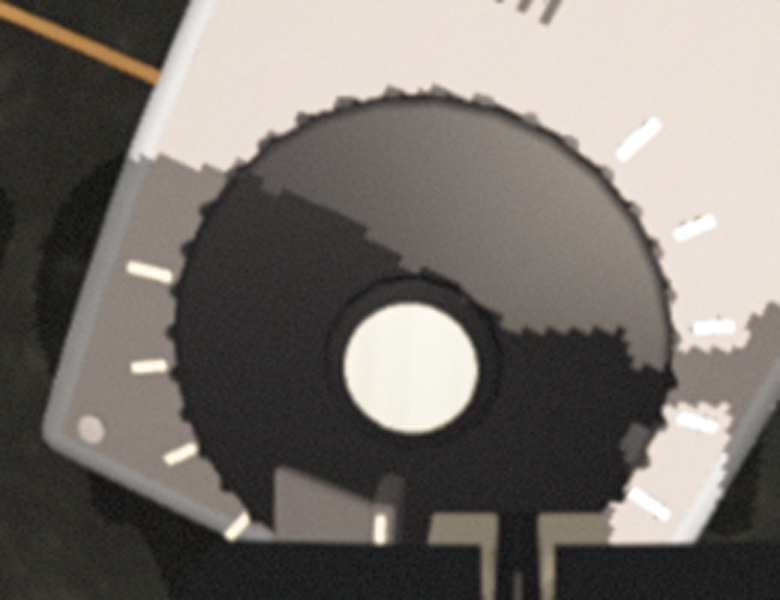

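Emit:
apply_moves --slide '[[0,0.06,0],[0,0.06,0],[0,0,-0.3],[0,0,-0.3],[0,0,-0.3],[-0.3,0,-0.1],[0,0,0],[0,0,0]]' --turn '[[0,0,0],[0,0,0],[0,0,0],[0,0,0],[0,0,0],[0,0,0],[0,0,0],[0,0,0]]' --jaw '[1,1,1,1,1,1,1,1]'

```text
time_s: 10.15
tcp_pos: [0.5054, 0.2162, 0.1808]
eef_rot: [-180.0, 0.0, -63.5]
contact_force: [-1.2, -0.1, -1.5]
gripper_width: 0.0006
```

```bash
python3 -c "
from h import *
c=cap('wrist','w11')
cv2.imwrite('pics/w11z.png',cv2.resize(c['pixels'][0:270,80:430],None,fx=2.2,fy=2.2,interpolation=cv2.INTER_CUBIC))
c=cap('side','s11');cv2.imwrite('pics/s11z.png',cv2.resize(c['pixels'][130:250,180:300],None,fx=5,fy=5,interpolation=cv2.INTER_CUBIC))
delta(.534,.002,.14,0)"
```

```text
pos [0.5054 0.2155 0.18  ] [179.9  -0.  -63.5] F [-0.6 -0.   0.4] t 10.25 w 0.000453458065376626
slide [2.038 0.696 0.401] turn [ 0.001  0.    -0.739]
```

View pics/w11z.png

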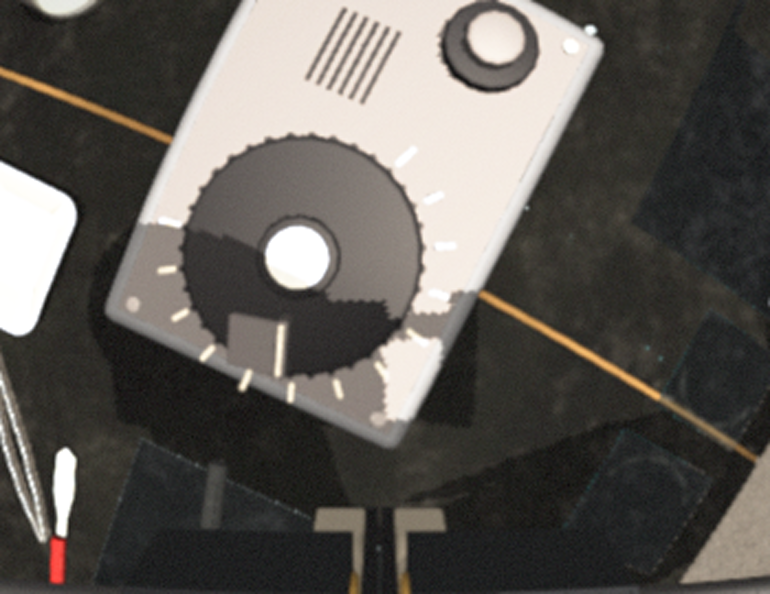

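View pics/s11z.png

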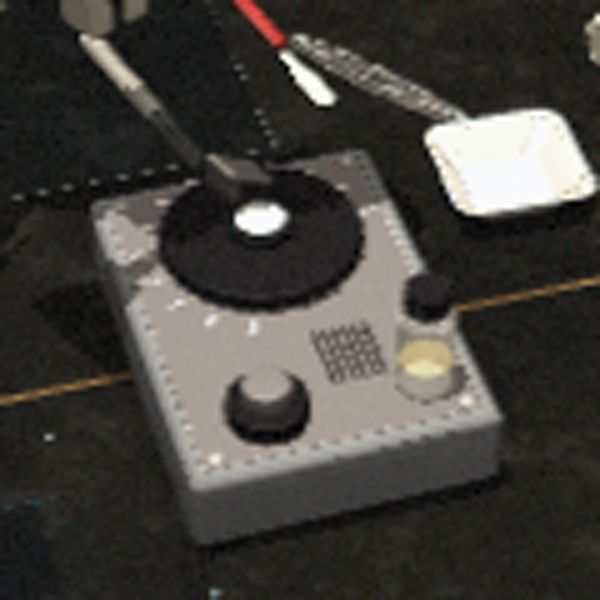

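Emit:
apply_moves --slide '[[0,0,0],[0,0,0],[0,0,0],[0,0,0],[0,0,0],[0,0,0],[0,0,0],[0,0,0]]' --turn '[[0,0,-0.0924],[0,0,-0.0924],[0,0,-0.0924],[0,0,-0.0924],[0,0,-0.0924],[0,0,-0.0924],[0,0,-0.0924],[0,0,-0.0924]]' --jaw '[0,0,0,0,0,0,0,0]'

```text
time_s: 11.05
tcp_pos: [0.5058, 0.2151, 0.1796]
eef_rot: [179.9, 0.1, 0.3]
contact_force: [-0.5, 0.2, 0.2]
gripper_width: 0.059
```

Emit:
apply_moves --slide '[[0.04,0.3,0],[0.04,0.3,0],[0.04,0.3,0],[0.04,0.3,0],[0.04,0.3,0],[0.04,0.3,0],[0.04,0.3,0],[0,0,0]]' --turn '[[0,0,0],[0,0,0],[0,0,0],[0,0,0],[0,0,0],[0,0,0],[0,0,0],[0,0,0]]' --jaw '[0,0,0,0,0,0,0,0]'

```text
time_s: 11.85
tcp_pos: [0.5335, 0.0027, 0.1796]
eef_rot: [179.9, 0.1, -0.2]
contact_force: [-0.1, -0.4, 0.4]
gripper_width: 0.088
```

Emit:
apply_moves --slide '[[0,0,0],[0,0,0]]' --turn '[[0,0,0],[0,0,0]]' --jaw '[0,0]'

```text
time_s: 12.05
tcp_pos: [0.5338, 0.0061, 0.1801]
eef_rot: [180.0, 0.0, -0.0]
contact_force: [0.4, 0.1, -0.2]
gripper_width: 0.0877
```

```bash
python3 -c "
from h import *
delta(.534,.0015,.1,0)"
```

```text
pos [0.5338 0.0061 0.1801] [180.   0.  -0.] F [ 0.4  0.1 -0.2] t 12.05 w 0.0877003810227231
slide [0.003 0.045 0.801] turn [ 0.     0.001 -0.   ]
```

Emit:
apply_moves --slide '[[0,0.045,0.2],[0,0,0.3],[0,0,0.2],[0,0,0.1],[0,0,0],[0,0,0]]' --turn '[[0,0,0],[0,0,0],[0,0,0],[0,0,0],[0,0,0],[0,0,0]]' --jaw '[0,0,0,0,0,0]'

```text
time_s: 12.65
tcp_pos: [0.5346, 0.0021, 0.1012]
eef_rot: [180.0, -0.0, 0.1]
contact_force: [0.0, 0.6, -0.1]
gripper_width: 0.0875
```

```bash
python3 -c "
from h import *
c=cap('wrist','w12')
c=cap('side','s12');cv2.imwrite('pics/s12z.png',cv2.resize(c['pixels'][130:280,160:310],None,fx=4,fy=4,interpolation=cv2.INTER_CUBIC))
delta(.534,.0015,.1,0)"
```

```text
pos [0.5349 0.002  0.1017] [-1.8e+02 -1.0e-01  0.0e+00] F [ 0.2 -1.3  0.2] t 12.75 w 0.08803185133294385
slide [-0.009  0.005  0.017] turn [-0.    -0.001  0.001]
```

View pics/w12.png

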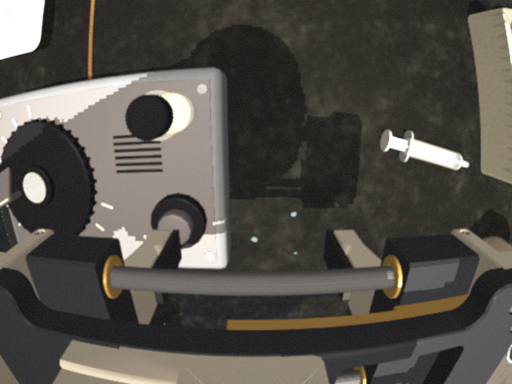

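View pics/s12z.png

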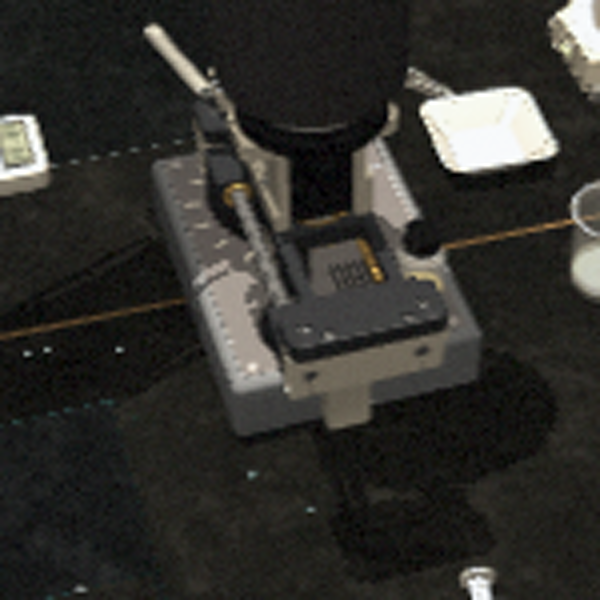

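Emit:
apply_moves --slide '[[0,0,0.05],[0,0,0.05],[0,0,0.04],[0,0,0]]' --turn '[[0,0,0],[0,0,0],[0,0,0],[0,0,0]]' --jaw '[0,0,0,0]'

```text
time_s: 13.15
tcp_pos: [0.5338, 0.0015, 0.086]
eef_rot: [180.0, 0.0, 0.0]
contact_force: [0.2, 0.7, 1.3]
gripper_width: 0.0875
```

Emit:
apply_moves --slide '[[0,0,0.02],[0,0,0.02],[0,0,0]]' --turn '[[0,0,0],[0,0,0],[0,0,0]]' --jaw '[0,0,0]'

```text
time_s: 13.45
tcp_pos: [0.534, 0.0015, 0.0825]
eef_rot: [180.0, 0.0, 0.0]
contact_force: [-1.9, -0.6, 3.0]
gripper_width: 0.0877
```

Emit:
apply_moves --slide '[[0,0,0.02],[0,0,0]]' --turn '[[0,0,0],[0,0,0]]' --jaw '[0,0]'

```text
time_s: 13.65
tcp_pos: [0.534, 0.0015, 0.0805]
eef_rot: [180.0, 0.0, 0.0]
contact_force: [-1.3, -1.5, 3.3]
gripper_width: 0.0878
```

Emit:
apply_moves --slide '[[0,0,0.015],[0,0,0]]' --turn '[[0,0,0],[0,0,0]]' --jaw '[0,0]'

```text
time_s: 13.85
tcp_pos: [0.5341, 0.0015, 0.08]
eef_rot: [180.0, -0.0, 0.1]
contact_force: [-5.5, -0.8, 12.4]
gripper_width: 0.0878
```

```bash
python3 -c "
from h import *
print([r.get_state()['contact_force'].round(1),r.get_state()['tcp_pos']])
c=cap('wrist','w13')
a=np.load('w12.npz')['pixels'];cv2.imwrite('pics/w13z.png',cv2.resize(c['pixels'][130:330,80:280],None,fx=3,fy=3,interpolation=cv2.INTER_CUBIC))
c=cap('side','s13');cv2.imwrite('pics/s13z.png',cv2.resize(c['pixels'][180:250,200:300],None,fx=7,fy=7,interpolation=cv2.INTER_CUBIC))
print([r.get_state()['contact_force'].round(1)])"
```

```text
[array([-5.5, -0.8, 12.4]), array([0.53414412, 0.00150126, 0.08003804])]
[array([-3.9, -0.5, 13.8])]
```

View pics/w13z.png

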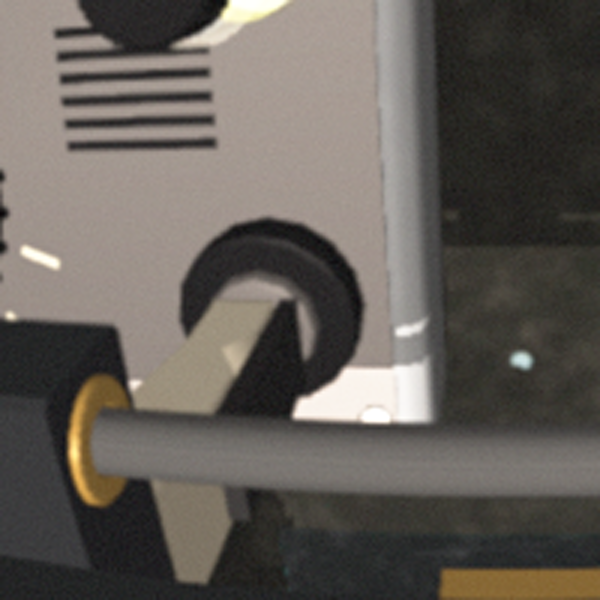

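View pics/s13z.png

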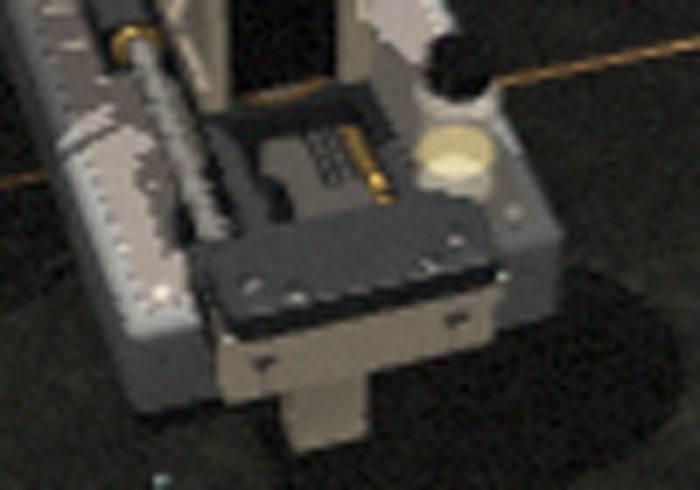

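Emit:
apply_moves --slide '[[0,0,-0.03],[0,0,-0.04],[0,0,-0.06],[0,0.02,-0.02],[0,0,0],[0,0,0]]' --turn '[[0,0,0],[0,0,0],[0,0,0],[0,0,0],[0,0,0],[0,0,0]]' --jaw '[0,0,0,0,0,0]'

```text
time_s: 14.55
tcp_pos: [0.534, -0.0005, 0.0939]
eef_rot: [-180.0, 0.0, 0.0]
contact_force: [-0.1, 0.4, 0.1]
gripper_width: 0.0874
```

```bash
python3 -c "
from h import *
print(r.get_state()['tcp_pos'],r.get_state()['contact_force'])
c=cap('wrist','w14')
cv2.imwrite('pics/w14z.png',cv2.resize(c['pixels'][130:330,80:280],None,fx=3,fy=3,interpolation=cv2.INTER_CUBIC))
d=c['depth']
def P(c,u,v):
    R,_=cv2.Rodrigues(c['rvec']);a,b=(u-c['cx'])/c['fx'],(v-c['cy'])/c['fy'];th=np.hypot(a,b);k=np.array([a/th*np.tan(th),b/th*np.tan(th),1])*c['depth'][v,u]
    return R.T@(k-np.array(c['tvec']).ravel())
for tag in('w12','w13','w14'):
    q=np.load(tag+'.npz');print(tag)
    for v in range(195,250,3): print(v,[round(1000*P(q,u,v)[2]) for u in range(138,210,4)])
"
```

```text
[ 5.33974861e-01 -4.96423841e-04  9.39284848e-02] [-0.14163162  0.38617311  0.13616295]
w12
195 [51, 51, 52, 52, 51, 51, 51, 53, 55, 57, 58, 57, 55, 51, 52, 51, 50, 52]
198 [51, 50, 51, 51, 51, 52, 55, 60, 62, 62, 62, 61, 61, 56, 51, 51, 50, 51]
201 [49, 50, 50, 52, 52, 50, 62, 62, 63, 63, 62, 63, 62, 60, 58, 51, 51, 51]
204 [51, 50, 50, 51, 50, 62, 62, 61, 62, 62, 63, 62, 62, 62, 61, 56, 51, 51]
207 [51, 50, 52, 51, 62, 63, 62, 62, 63, 63, 62, 63, 63, 63, 62, 59, 53, 51]
210 [50, 51, 51, 52, 62, 62, 62, 63, 62, 65, 63, 63, 62, 64, 62, 62, 57, 51]
213 [50, 50, 51, 51, 62, 63, 61, 67, 69, 69, 68, 66, 63, 63, 64, 62, 60, 52]
216 [51, 50, 51, 50, 63, 63, 62, 71, 73, 72, 71, 69, 66, 63, 63, 63, 62, 50]
219 [51, 51, 51, 51, 62, 62, 72, 73, 72, 73, 72, 71, 70, 65, 63, 62, 62, 54]
222 [52, 50, 51, 51, 63, 71, 73, 73, 72, 72, 73, 72, 72, 67, 62, 62, 61, 55]
225 [51, 52, 50, 50, 63, 70, 72, 72, 73, 72, 71, 73, 71, 70, 62, 62, 62, 51]
228 [51, 52, 51, 51, 62, 71, 72, 72, 73, 73, 73, 72, 72, 70, 63, 62, 62, 51]
231 [51, 50, 51, 51, 94, 94, 93, 93, 94, 90, 90, 72, 72, 72, 62, 62, 63, 52]
234 [50
[... 2757 characters left out ...]
 63, 72, 73, 73, 72, 71, 72, 71, 69, 63, 63, 62, 61, 51, 51]
228 [51, 50, 61, 62, 73, 74, 72, 72, 73, 73, 238, 71, 65, 63, 63, 62, 51, 50]
231 [51, 49, 62, 62, 86, 87, 86, 87, 86, 83, 81, 72, 66, 63, 63, 62, 52, 51]
234 [51, 51, 62, 91, 91, 89, 90, 91, 87, 87, 83, 71, 64, 62, 62, 62, 51, 50]
237 [50, 51, 95, 94, 95, 95, 94, 94, 91, 91, 83, 72, 61, 62, 63, 61, 51, 50]
240 [51, 51, 98, 99, 98, 99, 99, 96, 95, 93, 85, 72, 63, 62, 61, 50, 50, 51]
243 [51, 103, 101, 101, 101, 101, 100, 99, 99, 93, 84, 70, 62, 62, 62, 51, 51, 51]
246 [50, 106, 107, 105, 106, 103, 100, 102, 100, 94, 86, 62, 63, 61, 51, 50, 52, 50]
249 [109, 109, 109, 109, 109, 102, 106, 106, 103, 94, 86, 62, 62, 51, 51, 51, 51, 51]
```

View pics/w14z.png

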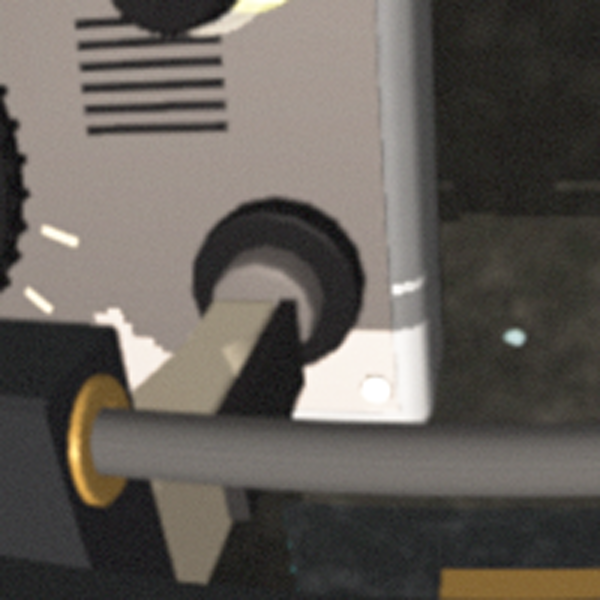

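Emit:
apply_moves --slide '[[0,0,-0.3],[0,0,-0.4],[0,0,-0.4],[-0.4,0.0,0],[-0.4,0,0],[-0.3,0,0],[0,0,0],[0,0,0]]' --turn '[[0,0,0],[0,0,0],[0,0,0],[0,0,0],[0,0,0],[0,0,0],[0,0,0],[0,0,0]]' --jaw '[0,0,0,0,0,0,0,0]'

```text
time_s: 15.4
tcp_pos: [0.4239, -0.0003, 0.2045]
eef_rot: [-180.0, -0.1, 0.1]
contact_force: [0.5, 0.4, -0.5]
gripper_width: 0.0879
```

```bash
python3 -c "
from h import *
s=r.get_state();print(s['tcp_pos'],s['contact_force'],s['time_s'])
c=cap('top','t15');cv2.imwrite('pics/t15z.png',cv2.resize(c['pixels'][110:300,80:390],None,fx=2.5,fy=2.5,interpolation=cv2.INTER_CUBIC))
a=np.load('top0.npz')['pixels'];w=np.hstack([a[165:245,190:300],c['pixels'][165:245,190:300]]);cv2.imwrite('pics/cmp.png',cv2.resize(w,None,fx=3.6,fy=3.6,interpolation=cv2.INTER_CUBIC))
c=cap('side','s15');a=np.load('side0.npz')['pixels'];w=np.hstack([a[120:250,130:310],c['pixels'][120:250,130:310]]);cv2.imwrite('pics/cmps.png',cv2.resize(w,None,fx=2.2,fy=2.2,interpolation=cv2.INTER_CUBIC))
"
```

```text
[ 4.23949171e-01 -3.13928038e-04  2.04527754e-01] [ 0.50847407  0.36014287 -0.54520802] 15.4
```

View pics/t15z.png

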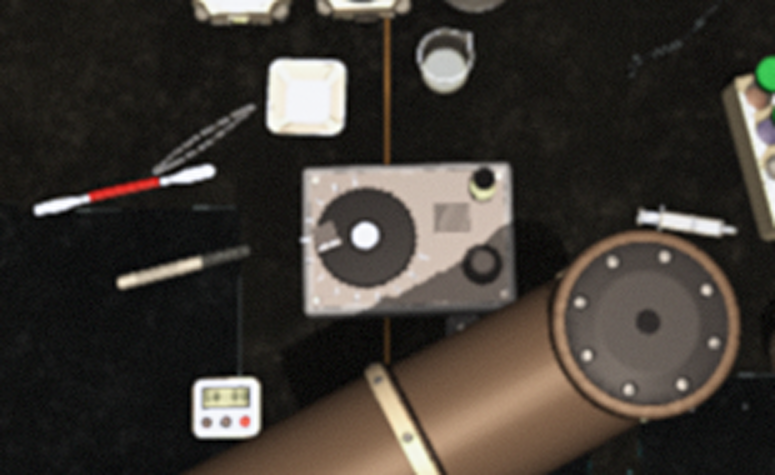

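View pics/cmp.png

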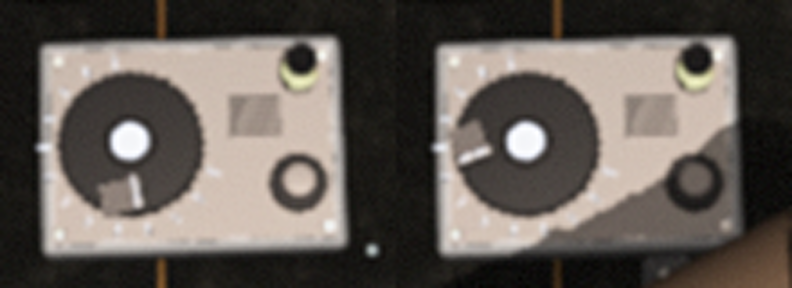

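View pics/cmps.png

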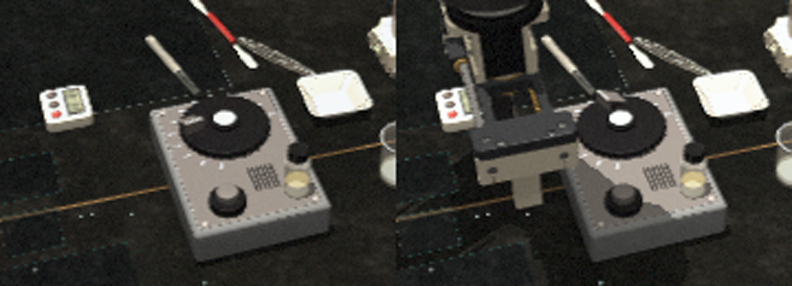

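Compared with the start pictures, the ramp has turned 80° clockwise (the face's tick is at the left, one short of the long tick), the button is up, and the vial, timer, marker, dish, beaker and syringe are unmoved. I'm handing in the job.

```bash
python3 -c "
from h import *
print(r.close_job())"
```

```text
the job is handed in; nothing more can be done
None
```

The dial is four clicks clockwise from its start and resting in that stop, and I then pressed the set button fully down and let it come up. The job is handed in at about 15 s of the 64 s allowed; no verdict was reported.

- **Dial:** I pushed the ramp face with the closed fingertips, one click at a time. The ramp face went from the fourth white tick to the eighth and did not go past it. Forces I read while pushing stayed around 4 N.
- **Button:** I pressed it with one fingertip of the open gripper. The wrist camera's depth showed its top at 72 mm before, 66 mm while pressed (the full 6 mm of travel) and 72 mm again after. It reached its hard stop at about 12 to 14 N, under the 25 N limit.
- **Loose things:** In the final top and side pictures the vial, timer, marker, dish, syringe and beaker look unmoved; I judged this by eye, not by measuring. The arm was clear of everything.

**Checks that disagreed:**
- One picture, taken in the middle of the second click, made the dial look short of its stop. A second picture after a short wait showed it settled.
- While pressing I suspected the finger had caught the button's collar. The collar top sits at 62 mm, below the pressed button, so it had not.

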